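# Return the weighed sample jars to their packing trays

## Task

One full oil jar was taken from each of the four packing trays for check-weighing, and the four jars now stand in one stack on the bench. Take the stack apart and stand each jar back, upright on the tray floor, in the empty middle place of the tray that holds jars of its own size. They are glass: never let a jar tip over, and set it down gently instead of dropping it in.

Things in the scene. Friction and masses are not known exactly. Their poses are not given: they have to be found in the camera images.
- jar_xl: Loose closed glass jar, the largest of four: a plain upright cylinder 64 mm in diameter and 78 mm tall, about 330 g, full of golden-green oil, with a white label and a flat gold lid as wide as the jar. At the start at the bottom of the stack, on the table, centred within 2 mm. Origin: centre of its underside; z up its axis.
- jar_l: Loose closed glass jar, the second largest of four: a plain upright cylinder 54 mm in diameter and 66 mm tall, about 210 g, full of golden-green oil, with a white label and a flat gold lid as wide as the jar. At the start second from the bottom, on jar_xl, centred within 2 mm. Origin: centre of its underside; z up its axis.
- jar_m: Loose closed glass jar, the second smallest of four: a plain upright cylinder 44 mm in diameter and 56 mm tall, about 125 g, full of golden-green oil, with a white label and a flat gold lid as wide as the jar. At the start third from the bottom, on jar_l, centred within 2 mm. Origin: centre of its underside; z up its axis.
- jar_s: Loose closed glass jar, the smallest of four: a plain upright cylinder 34 mm in diameter and 48 mm tall, about 70 g, full of golden-green oil, with a white label and a flat gold lid as wide as the jar. At the start on top of the stack, on jar_m, centred within 2 mm. Origin: centre of its underside; z up its axis.
- tray_xl: Fixed open cardboard tray 217 (x) by 86 mm (y), floor 3 mm thick, outer walls 3 mm thick, 15 mm tall. In a row along x, two fixed jars like jar_xl (64 x 78 mm, lids 81 mm above the table) with axes at x = +/-72 mm, and between them the empty place, 8 mm wider than jar_xl on every side, no dividers. Origin: on the table under the empty place's centre; z up; tray floor at z = 3 mm.
- tray_l: Fixed open cardboard tray 187 (x) by 76 mm (y), floor 3 mm thick, outer walls 3 mm thick, 15 mm tall. In a row along x, two fixed jars like jar_l (54 x 66 mm, lids 69 mm above the table) with axes at x = +/-62 mm, and between them the empty place, 8 mm wider than jar_l on every side, no dividers. Origin: on the table under the empty place's centre; z up; tray floor at z = 3 mm.
- tray_m: Fixed open cardboard tray 157 (x) by 66 mm (y), floor 3 mm thick, outer walls 3 mm thick, 15 mm tall. In a row along x, two fixed jars like jar_m (44 x 56 mm, lids 59 mm above the table) with axes at x = +/-52 mm, and between them the empty place, 8 mm wider than jar_m on every side, no dividers. Origin: on the table under the empty place's centre; z up; tray floor at z = 3 mm.
- tray_s: Fixed open cardboard tray 127 (x) by 56 mm (y), floor 3 mm thick, outer walls 3 mm thick, 15 mm tall. In a row along x, two fixed jars like jar_s (34 x 48 mm, lids 51 mm above the table) with axes at x = +/-42 mm, and between them the empty place, 8 mm wider than jar_s on every side, no dividers. Origin: on the table under the empty place's centre; z up; tray floor at z = 3 mm.

How it is judged:
At the end, for the whole second after the job is handed in: All four jars stand upright (within 0.06 rad) and still on the floor of the tray that holds jars of their own size, in its empty middle place (axis within 13 mm of the place's centre, which is anywhere in it; underside within 3 mm of the tray's floor), released (horizontal distance between jar_xl and tray_xl below 0.013 m and z of jar_xl in the frame of tray_xl between 0 and 0.006 m and angle between each of jar_xl, jar_l, jar_m, jar_s's own z axis and vertical below 0.06 rad and linear speed of each of jar_xl, jar_l, jar_m, jar_s below 0.02 m/s and angular speed of each of jar_xl, jar_l, jar_m, jar_s below 0.2 rad/s and horizontal distance between jar_l and tray_l below 0.013 m and z of jar_l in the frame of tray_l between 0 and 0.006 m and horizontal distance between jar_m and tray_m below 0.013 m and z of jar_m in the frame of tray_m between 0 and 0.006 m and horizontal distance between jar_s and tray_s below 0.013 m and z of jar_s in the frame of tray_s between 0 and 0.006 m); the robot touches nothing.
It fails at once if a jar tipped over (leaned more than 0.5 rad) (angle between any of jar_xl, jar_l, jar_m, jar_s's own z axis and vertical above 0.5 rad).
It fails at once if a jar slammed or pressed hard into its tray (more than 60 N between jar and tray) (contact force between jar_xl and tray_xl above 60 N or contact force between jar_l and tray_l above 60 N or contact force between jar_m and tray_m above 60 N or contact force between jar_s and tray_s above 60 N).
It fails at once if a jar dropped into its place (not held by the fingers while over its place, more than 12 mm above the tray floor) ((horizontal distance between jar_xl and tray_xl below 0.03 m and z of jar_xl in the frame of tray_xl above 0.015 m and contact force between jar_xl and the fingers below 0.05 N) or (horizontal distance between jar_l and tray_l below 0.03 m and z of jar_l in the frame of tray_l above 0.015 m and contact force between jar_l and the fingers below 0.05 N) or (horizontal distance between jar_m and tray_m below 0.03 m and z of jar_m in the frame of tray_m above 0.015 m and contact force between jar_m and the fingers below 0.05 N) or (horizontal distance between jar_s and tray_s below 0.03 m and z of jar_s in the frame of tray_s above 0.015 m and contact force between jar_s and the fingers below 0.05 N)).
It also fails if it takes over 115 s, if anything falls off the work surface, if the arm or the gripper's body presses on something with over 40 N, if the wrist force passes 120 N, or if a joint passes its speed limit or range.

## Robot

A 7-joint arm with a two-finger parallel gripper is mounted at the origin on the work surface. World frame = base frame: x ahead of the robot, y to its left, z up, the work surface at z = 0. Lengths are in m, angles in rad, forces in N, time in s.
With the tool pointing down it reaches from about 0.4 to 0.85 m from the base axis. Payload 10.4 kg.
Tool frame: the origin (TCP) lies between the finger pads; the fingertips stand 22 mm ahead of it and the grasp point (between the pads) lies 3 mm ahead of it (r.nose_length is the distance from the TCP to the fingertips, in m); z points along the fingers, y is the line along which they close (so a half turn about z gives the same grasp; the last joint's range is limited). The gripper opens to 87 mm and grips with 3 to 60 N. Pads are 19 mm wide; open, the fingers measure 117 mm over their backs; the gripper's body (75 mm by 190 mm) begins 51 mm behind the grasp point.
Start: joints at [-1.271, 0.332, -0.065, 1.46, 0.022, 1.35, -0.088], TCP at [0.198, 0.593, 0.245] pointing down, gripper open.
Joint ranges: [-2.6, 2.6], [-0.5, 2.12], [-1.47, 1.34], [0.16, 2.42], [-1.27, 4.41], [0.06, 2.06], [-2.6, 2.6]. Speed limits (rad/s): [2.22, 2.22, 2.79, 2.79, 3.14, 3.14, 3.14].

## Interface

Orientations are given as a unit quaternion [x, y, z, w].
In Python, from bench import readout, cams, r gives the robot as it stands. The module is installed in compiled form; this text tells all that it offers.
- The arm moves only by the tool step_arm, never from a script. Its argument "deltas" is a list that holds one entry, the list of rows, each a list of 7 numbers: the turn, a rotation vector about the tool's x, y, z in rad, then the shift along the tool's x, y, z in m, then the opening in per cent of the stroke, from 0 (shut) to 100 (fully open). A call has 1 to 20 rows; each row is the pose to reach, as a shift and turn from the pose commanded when the call began, along the tool's axes at that moment; what a row does not reach only later rows make up. A row lasts 1/8 s, in which the tool goes at most 62.5 mm and 10.7 degrees, less where a joint would pass 70% of its speed; a pose out of reach is approached as far as the arm can. A call with a gripper value outside its range is refused whole. The fingers move at their own pace and stop on an object; "squeeze" is the grip in N (left out, the last holds). Time passes only in rows, so rows that repeat a pose let the fingers close. It gives the time, the measured TCP pose, the force, the opening and the grip force at its end, in the units of the state.
- readout.read_state(): the state, without advancing time (a new reading comes with each control period).
- cams.camera(name): name is "scene" or "top"; returns a dict with "img" (384x512x3 uint8, red, green, blue), "fx", "fy", "cx", "cy" (pixels), "origin" and "rotation" of the camera in the world. Camera axes: x right, y up, looking along -z (the intrinsics and any distortion apply to the point x, -y, -z); pixel columns grow to the right and rows downward; lengths in m; the calibration is good to about 2 mm. A picture is of the moment at which its call begins. There is no depth.
- r.close_job(): hands the job in; it is judged then, once.
The state is a dict: "time": time; "joint_positions": joint angles; "joint_vel": joint speeds; "joint_torque": joint torques, N m; "ee_pos": TCP position; "eef_rot": TCP orientation; "ft_force": force on the tool from outside, world axes, zero at the start; "torque": the same for the moment, N m; "width": finger opening in m; "grip_force": force on a finger pad.
Only numpy, scipy, OpenCV 4.12 (cv2) and the standard library are available. Lean on these libraries where they do the work, as an engineer would, in place of code of your own. Each camera call takes 0.05 s, during which the arm holds its last target. There are 200 camera calls.

## Working session

There is one attempt and no reset: what is moved stays moved. The work goes in short steps, Python scripts to look and compute and a tool call to move; the robot and the scene stay as the last step left them, time stands still between calls to the robot, and variables do not carry over. Pictures are saved under pics/ and viewed, at most 14 in all, crops included, and the job is handed in when it is done.

Besides the shell and the picture viewer there is one more tool, called by a JSON object that holds its "op" and its "data", one argument or row to a line. step_arm: Moves the arm, as the interface text tells. Its arguments: {"type":"object","properties":{"deltas":{"type":"array"},"squeeze":{"type":"number"}},"required":["deltas"]}

```bash
mkdir -p pics; cat > h.py <<'E'
import numpy as np, cv2
from bench import readout, cams, r
def shot(n,f):
    c=cams.camera(n); cv2.imwrite('pics/'+f,c['img'][:,:,::-1]); return c
def ray(c,u,v):
    d=np.array([(u-c['cx'])/c['fx'],-(v-c['cy'])/c['fy'],-1.0]); return np.array(c['origin']),np.array(c['rotation'])@d
def onz(c,u,v,z):
    o,d=ray(c,u,v); return o+d*(z-o[2])/d[2]
E
python3 - <<'E'
from h import *
for n in('scene','top'):
    c=shot(n,n+'1.png'); print(n,{k:(np.round(v,3).tolist() if k!='img' else 0) for k,v in c.items()})
s=readout.read_state(); print({k:np.round(v,3).tolist() for k,v in s.items()}, r.nose_length)
E
```

```text
scene {'img': 0, 'fx': 438.6, 'fy': 438.6, 'cx': 255.548, 'cy': 195.602, 'origin': [0.976, 0.588, 0.94], 'rotation': [0.117, 0.339, 0.886, 0.295]}
top {'img': 0, 'fx': 482.705, 'fy': 482.705, 'cx': 256.992, 'cy': 196.041, 'origin': [0.262, 0.006, 1.548], 'rotation': [0.065, -0.059, -0.696, 0.713]}
{'time': 0.1, 'joint_positions': [-1.271, 0.333, -0.065, 1.461, 0.022, 1.35, -0.088], 'joint_vel': [-0.001, 0.0, -0.0, -0.003, -0.0, 0.0, 0.001], 'joint_torque': [0.003, -62.455, 0.025, -39.072, -0.061, 0.037, 0.0], 'ee_pos': [0.198, 0.592, 0.244], 'eef_rot': [0.161, 0.987, -0.001, -0.0], 'ft_force': [-0.419, 0.376, -0.638], 'torque': [0.02, -0.035, 0.059], 'grip_force': 0.0, 'width': 0.087} 0.022
```

View pics/scene1.png

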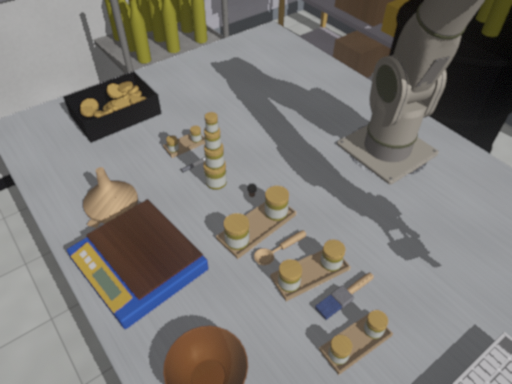

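View pics/top1.png

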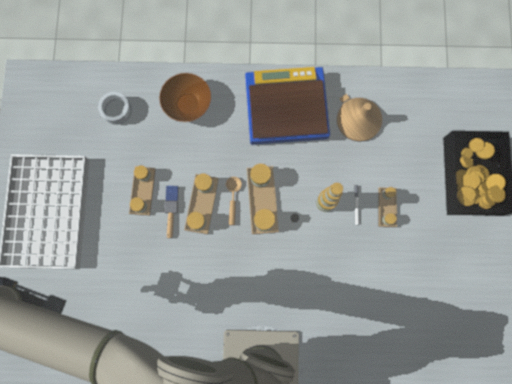

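```bash
sed -i 's/np.array(c\[.rotation.\])@d/R.from_quat(c["rotation"]).apply(d)/; 1a from scipy.spatial.transform import Rotation as R' h.py
python3 - <<'E'
from h import *
c=cams.camera('top'); im=c['img']
hsv=cv2.cvtColor(im,cv2.COLOR_RGB2HSV)
m=((hsv[...,0]>=17)&(hsv[...,0]<=28)&(hsv[...,1]>140)&(hsv[...,2]>110)).astype(np.uint8)*255
n,l,st,ce=cv2.connectedComponentsWithStats(m)
for i in range(1,n):
    if st[i,4]>25: print(st[i],ce[i].round(1),onz(c,*ce[i],.07)[:2].round(3))
a=cv2.resize(im[150:245,120:405,::-1],None,fx=2.8,fy=2.8,interpolation=cv2.INTER_CUBIC)
b=cv2.resize(cv2.cvtColor(m[150:245,120:405],cv2.COLOR_GRAY2BGR),None,fx=2.8,fy=2.8,interpolation=0)
cv2.imwrite('pics/crop.png',np.vstack([a,b]))
E
```

```text
[255  68  61  16 391] [285.6  75.6] [ 0.924 -0.062]
[468 138  26  20 293] [481.6 148.2] [ 0.694 -0.684]
[463 165  42  43 831] [483.8 184.8] [ 0.576 -0.684]
```

View pics/crop.png

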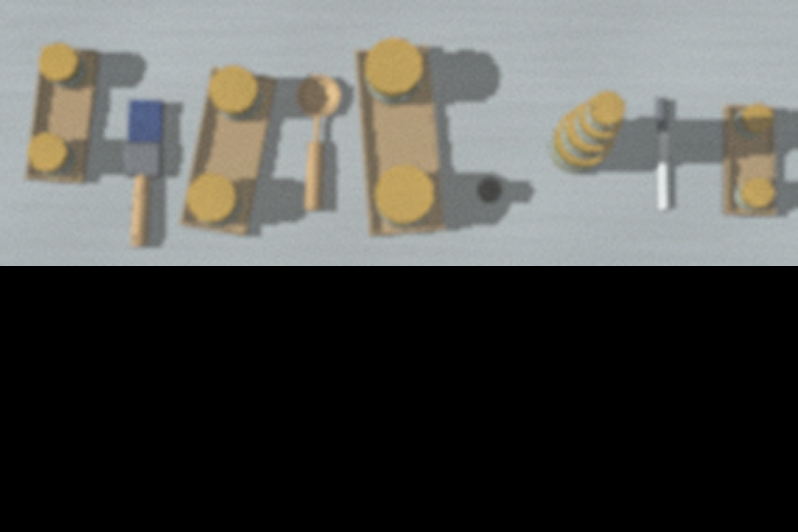

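The crop shows tray_m (crop ≈65,110), tray_l (≈228,150), tray_xl (≈400,140), the stack (≈590,130) and tray_s (≈750,160). My gold mask was too strict.

```bash
python3 - <<'E'
from h import *
im=cv2.imread('pics/top1.png'); hsv=cv2.cvtColor(im,cv2.COLOR_BGR2HSV)
for u,v in [(141,172),(195,221),(264,219),(390,219),(389,192),(337,188),(147,190),(202,200),(265,195),(389,207)]: print((u,v),hsv[v,u])
c=cams.camera('top')
hh=hsv.astype(int)
m=((hh[...,0]>=16)&(hh[...,0]<=28)&(hh[...,1]>105)&(hh[...,2]>115)).astype(np.uint8)*255
n,l,st,ce=cv2.connectedComponentsWithStats(m)
for i in range(1,n):
    if st[i,4]>25: print(st[i],ce[i].round(1))
b=np.hstack([cv2.resize(m[150:245,120:320],None,fx=4,fy=4,interpolation=0)])
b2=cv2.resize(im[150:245,300:420],None,fx=6,fy=6,interpolation=cv2.INTER_CUBIC);b2=b2[:, :720]
cv2.imwrite('pics/m.png',b)
cv2.imwrite('pics/st.png',b2)
s=cv2.imread('pics/scene1.png')[100:200,140:250]; cv2.imwrite('pics/sc.png',cv2.resize(s,None,fx=6,fy=6,interpolation=cv2.INTER_CUBIC))
E
```

```text
(141, 172) [ 20 133 194]
(195, 221) [ 20 130 194]
(264, 219) [ 20 129 191]
(390, 219) [ 21 128 192]
(389, 192) [ 20 102 132]
(337, 188) [ 20 126 192]
(147, 190) [ 17  79 178]
(202, 200) [ 18  79 178]
(265, 195) [ 19  82 175]
(389, 207) [ 19  78 174]
[255  67  61  17 521] [286.   75.3]
[ 460  138   45   71 1986] [480.1 176.8]
[250 164  21  20 314] [260.2 173.5]
[135 166  13  13 137] [140.5 172.1]
[195 174  17  16 214] [202.8 181.7]
[331 183  11  11  98] [336.3 188.4]
[386 188   9   5  36] [389.9 189.9]
[322 190  13  14  43] [326.3 198.3]
[131 197  13  14 145] [136.5 203.8]
[319 198  15  11  30] [324.2 205.1]
[254 209  21  21 337] [263.9 218.7]
[187 212  17  17 235] [195.1 220.1]
[385 214  11  10  90] [390.2 218.3]
```

View pics/st.png

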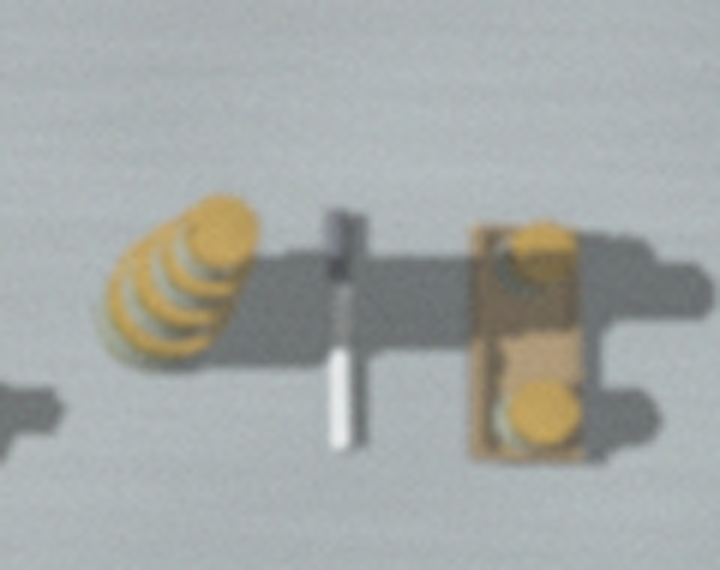

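View pics/sc.png

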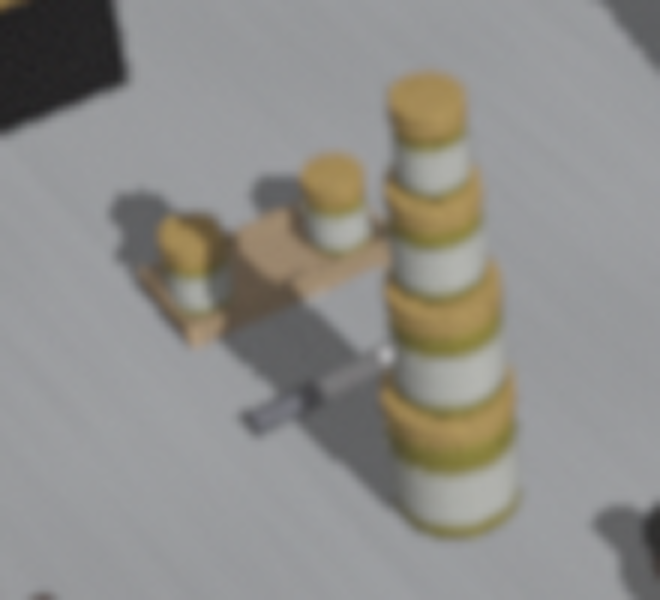

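```bash
python3 - <<'E'
from h import *
c=cams.camera('top'); s=cams.camera('scene')
T={'xl':((260.2,173.5),(263.9,218.7),.081,.144),'l':((202.8,181.7),(195.1,220.1),.069,.124),'m':((140.7,172.1),(136.5,203.6),.059,.104),'s':((390.6,192),(390.5,218.3),.051,.084)}
for k,(a,b,z,d) in T.items():
    p,q=onz(c,*a,z)[:2],onz(c,*b,z)[:2]; v=p-q
    print(k,((p+q)/2).round(4),'dist',np.linalg.norm(v).round(4),d,'dir deg',np.degrees(np.arctan2(v[1],v[0])).round(1))
print('stack top',onz(c,337.2,188.3,.248).round(4),onz(s,211,116.5,.248).round(4))
# stack bottom jar lid in scene: right/left extent
print('rot0',R.from_quat(readout.read_state()['eef_rot']).as_matrix().round(3))
for k,p in {'stack xl bottom scene(left,right) ':((140+397/6,100+500/6),(140+518/6,100+490/6))}.items():
    for u in p: print(onz(s,*u,0).round(3))
E
```

```text
xl [0.5227 0.0055] dist 0.1422 0.144 dir deg 5.9
l [0.5049 0.2011] dist 0.1229 0.124 dir deg -8.6
m [0.5436 0.3944] dist 0.1014 0.104 dir deg -3.6
s [ 0.5082 -0.3979] dist 0.0836 0.084 dir deg -1.6
stack top [ 0.5191 -0.1999  0.248 ] [ 0.5236 -0.1919  0.248 ]
rot0 [[-0.948  0.317 -0.   ]
 [ 0.317  0.948 -0.   ]
 [-0.    -0.    -1.   ]]
[ 0.547 -0.212  0.   ]
[ 0.495 -0.183  0.   ]
```

{"op": "step_arm", "data": {
  "deltas": [
    [[0, 0, -0.323, -0.446, -0.318, -0.075, 100], [0, 0, -0.323, -0.446, -0.318, -0.075, 100], [0, 0, -0.323, -0.446, -0.318, -0.075, 100], [0, 0, -0.323, -0.446, -0.318, -0.075, 100], [0, 0, -0.323, -0.446, -0.318, -0.075, 100], [0, 0, -0.323, -0.446, -0.318, -0.075, 100], [0, 0, -0.323, -0.446, -0.318, -0.075, 100], [0, 0, -0.323, -0.446, -0.318, -0.075, 100], [0, 0, -0.323, -0.446, -0.318, -0.075, 100], [0, 0, -0.323, -0.446, -0.318, -0.075, 100], [0, 0, -0.323, -0.446, -0.318, -0.075, 100], [0, 0, -0.323, -0.446, -0.318, -0.075, 100], [0, 0, -0.323, -0.446, -0.318, -0.075, 100]]
  ],
  "squeeze": 12
}}

```text
time: 1.92
ee_pos: [0.5199, 0.1506, 0.3195]
eef_rot: [-0.001, 1.0, 0.0, -0.0]
ft_force: [-0.6, -0.8, -0.5]
width: 0.0872
grip_force: 0.0
```

{"op": "step_arm", "data": {
  "deltas": [
    [[0, 0, 0, -0.001, -0.06, 0, 100], [0, 0, 0, -0.001, -0.12, 0, 100], [0, 0, 0, -0.001, -0.18, 0, 100], [0, 0, 0, -0.001, -0.24, 0, 100], [0, 0, 0, -0.001, -0.3, 0, 100], [0, 0, 0, -0.001, -0.33, 0, 100], [0, 0, 0, -0.001, -0.3486, 0, 100], [0, 0, 0, -0.001, -0.3486, 0, 100], [0, 0, 0, -0.001, -0.3486, 0, 100]]
  ]
}}

```text
time: 3.05
ee_pos: [0.5217, -0.1975, 0.3194]
eef_rot: [-0.001, 1.0, 0.0, -0.0]
ft_force: [0.4, 0.0, 0.1]
width: 0.087
grip_force: 0.0
```

```bash
python3 - <<'E'
from h import *
c=cams.camera('scene'); cv2.imwrite('pics/a.png',cv2.resize(c['img'][60:210,140:300,::-1],None,fx=4,fy=4,interpolation=cv2.INTER_CUBIC))
E
```

```text
(no output)
```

View pics/a.png

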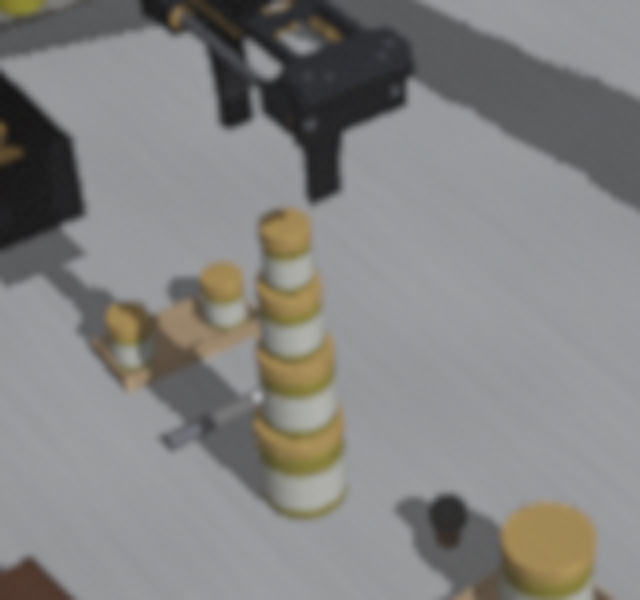

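The fingers straddle the stack top (tips at crop ≈(237,123) and (323,198), lid top at ≈(285,225)). I'll use the tips to check the scene calibration.

```bash
python3 - <<'E'
from h import *
c=cams.camera('scene')
def proj(p):
    q=R.from_quat(c['rotation']).inv().apply(np.array(p)-c['origin']); return (c['cx']-c['fx']*q[0]/q[2]-140)*4,(c['cy']+c['fy']*q[1]/q[2]-60)*4
for y in(-.0435,-.0585,.0435,.0585,0):
  for x in (-.01,.01): print(x,y,np.round(proj([.5217+x,-.1975+y,.2975])))
for p in [(.5217,-.1975,.248),(.5217,-.1875,.248),(.5117,-.1975,.248)]: print(np.round(proj(p)))
E
```

```text
-0.01 -0.0435 [252. 117.]
0.01 -0.0435 [225. 128.]
-0.01 -0.0585 [239. 106.]
0.01 -0.0585 [212. 117.]
-0.01 0.0435 [329. 184.]
0.01 0.0435 [302. 196.]
-0.01 0.0585 [343. 196.]
0.01 0.0585 [315. 209.]
-0.01 0 [290. 150.]
0.01 0 [262. 161.]
[282. 220.]
[290. 228.]
[295. 215.]
```

{"op": "step_arm", "data": {
  "deltas": [
    [[0, 0, 0, 0, 0.002, 0.03, 100], [0, 0, 0, 0, 0.002, 0.055, 100], [0, 0, 0, 0, 0.002, 0.07, 100], [0, 0, 0, 0, 0.002, 0.0795, 100], [0, 0, 0, 0, 0.002, 0.0795, 100], [0, 0, 0, 0, 0.002, 0.0795, 70], [0, 0, 0, 0, 0.002, 0.0795, 55], [0, 0, 0, 0, 0.002, 0.0795, 47], [0, 0, 0, 0, 0.002, 0.0795, 42], [0, 0, 0, 0, 0.002, 0.0795, 38], [0, 0, 0, 0, 0.002, 0.0795, 30], [0, 0, 0, 0, 0.002, 0.0795, 0], [0, 0, 0, 0, 0.002, 0.0795, 0]]
  ],
  "squeeze": 12
}}

```text
time: 4.78
ee_pos: [0.5214, -0.197, 0.24]
eef_rot: [-0.0, 1.0, 0.0, 0.0]
ft_force: [0.2, -0.4, 0.2]
width: 0.0334
grip_force: 12.0
```

{"op": "step_arm", "data": {
  "deltas": [
    [[0, 0, 0, 0, 0, -0.01, 0], [0, 0, 0, 0, 0, -0.03, 0], [0, 0, 0, 0, 0, -0.03, 0], [0, 0, 0, 0.003, -0.04, -0.03, 0], [0, 0, 0, 0.006, -0.09, -0.03, 0], [0, 0, 0, 0.01, -0.14, -0.03, 0], [0, 0, 0, 0.013, -0.18, -0.03, 0], [0, 0, 0, 0.013, -0.201, -0.02, 0], [0, 0, 0, 0.013, -0.201, 0.02, 0], [0, 0, 0, 0.013, -0.201, 0.06, 0], [0, 0, 0, 0.013, -0.201, 0.1, 0], [0, 0, 0, 0.013, -0.201, 0.14, 0], [0, 0, 0, 0.013, -0.201, 0.165, 0], [0, 0, 0, 0.013, -0.201, 0.18, 0], [0, 0, 0, 0.013, -0.201, 0.187, 0], [0, 0, 0, 0.013, -0.201, 0.187, 0]]
  ]
}}

```text
time: 6.78
ee_pos: [0.5086, -0.398, 0.0532]
eef_rot: [-0.0, 1.0, -0.0, 0.0]
ft_force: [0.4, 0.6, -0.4]
width: 0.0336
grip_force: 12.0
```

```bash
python3 - <<'E'
from h import *
c=cams.camera('scene'); a=cv2.resize(c['img'][100:200,130:240,::-1],None,fx=4,fy=4,interpolation=cv2.INTER_CUBIC)
c=cams.camera('top'); b=cv2.resize(c['img'][160:260,320:410,::-1],None,fx=4,fy=4,interpolation=cv2.INTER_CUBIC)
cv2.imwrite('pics/b.png',np.hstack([a,b]))
E
```

```text
(no output)
```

View pics/b.png

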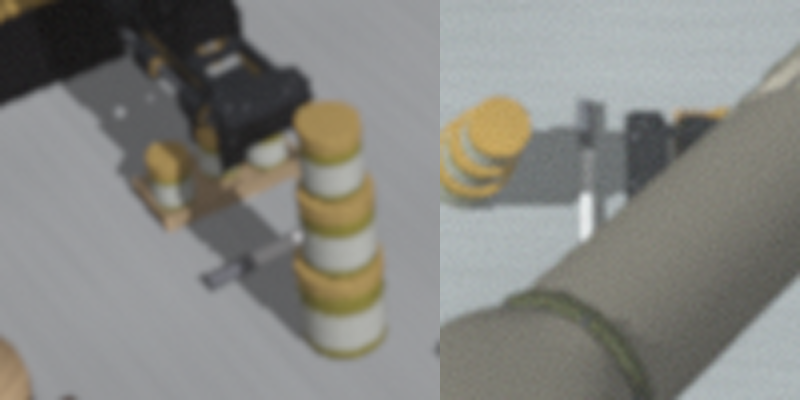

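The gripper sits over the middle of tray_s (scene crop ≈(245,150)) and the stack of three still stands. Lowering.

{"op": "step_arm", "data": {
  "deltas": [
    [[0, 0, 0, 0, 0, 0.003, 0], [0, 0, 0, 0, 0, 0.005, 0], [0, 0, 0, 0, 0, 0.007, 0], [0, 0, 0, 0, 0, 0.008, 0], [0, 0, 0, 0, 0, 0.009, 0], [0, 0, 0, 0, 0, 0.009, 0]]
  ]
}}

```text
time: 7.62
ee_pos: [0.5084, -0.3979, 0.0439]
eef_rot: [-0.0, 1.0, 0.0, -0.0]
ft_force: [0.7, 0.5, -0.2]
width: 0.0338
grip_force: 12.0
```

{"op": "step_arm", "data": {
  "deltas": [
    [[0, 0, 0, 0, 0, 0.0005, 0], [0, 0, 0, 0, 0, 0.001, 0], [0, 0, 0, 0, 0, 0.001, 0]]
  ]
}}

```text
time: 8.0
ee_pos: [0.5085, -0.398, 0.0431]
eef_rot: [-0.0, 1.0, 0.0, 0.0]
ft_force: [-0.2, 0.0, -0.2]
width: 0.0334
grip_force: 12.0
```

{"op": "step_arm", "data": {
  "deltas": [
    [[0, 0, 0, 0, 0, 0.0005, 0], [0, 0, 0, 0, 0, 0.001, 0], [0, 0, 0, 0, 0, 0.001, 0]]
  ]
}}

```text
time: 8.38
ee_pos: [0.5086, -0.398, 0.043]
eef_rot: [-0.0, 1.0, 0.0, 0.0]
ft_force: [-3.2, 2.8, 8.8]
width: 0.0338
grip_force: 12.0
```

{"op": "step_arm", "data": {
  "deltas": [
    [[0, 0, 0, 0, 0, -0.0005, 0], [0, 0, 0, 0, 0, -0.0005, 42], [0, 0, 0, 0, 0, -0.0005, 46], [0, 0, 0, 0, 0, -0.0005, 55], [0, 0, 0, 0, 0, -0.0005, 65], [0, 0, 0, 0, 0, -0.0005, 65], [0, 0, 0, 0, 0, -0.01, 65], [0, 0, 0, 0, 0, -0.04, 65], [0, 0, 0, 0, 0, -0.09, 65], [0, 0, 0, 0, 0, -0.15, 80], [0, 0, 0, 0, 0, -0.208, 100], [0, 0, 0, 0, 0, -0.208, 100], [0, 0, 0, -0.004, 0.06, -0.208, 100], [0, 0, 0, -0.008, 0.12, -0.208, 100], [0, 0, 0, -0.013, 0.17, -0.208, 100], [0, 0, 0, -0.013, 0.202, -0.208, 100], [0, 0, 0, -0.013, 0.202, -0.19, 100], [0, 0, 0, -0.013, 0.202, -0.165, 100], [0, 0, 0, -0.013, 0.202, -0.145, 100], [0, 0, 0, -0.013, 0.202, -0.145, 100]]
  ]
}}

```text
time: 10.88
ee_pos: [0.5199, -0.1967, 0.1851]
eef_rot: [0.001, 1.0, 0.0, -0.002]
ft_force: [-0.0, -0.3, 0.1]
width: 0.087
grip_force: 0.0
```

```bash
python3 - <<'E'
from h import *
c=cams.camera('scene'); a=cv2.resize(c['img'][100:200,130:240,::-1],None,fx=5,fy=5,interpolation=cv2.INTER_CUBIC)
cv2.imwrite('pics/c.png',a)
E
```

```text
(no output)
```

View pics/c.png

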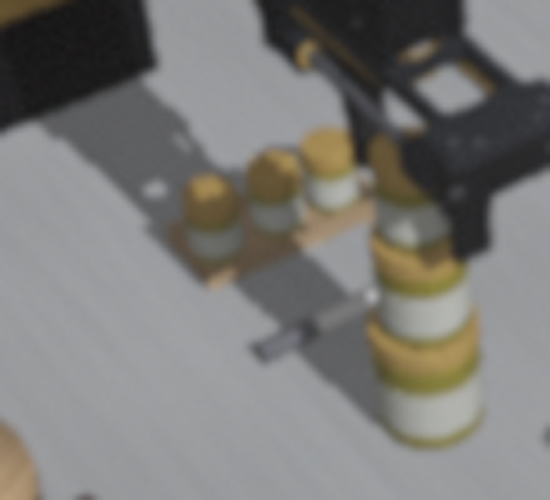

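jar_s stands upright mid-tray (crop ≈(275,190)), and the fingers straddle jar_m. Gripping it and carrying it on.

{"op": "step_arm", "data": {
  "deltas": [
    [[0, 0, 0, 0, 0, -0.002, 75], [0, 0, 0, 0, 0, -0.002, 62], [0, 0, 0, 0, 0, -0.002, 56], [0, 0, 0, 0, 0, -0.002, 52], [0, 0, 0, 0, 0, -0.002, 49], [0, 0, 0, 0, 0, -0.002, 40], [0, 0, 0, 0, 0, -0.002, 0], [0, 0, 0, 0, 0, -0.002, 0], [0, 0, 0, 0, 0, -0.002, 0]]
  ],
  "squeeze": 16
}}

```text
time: 12.05
ee_pos: [0.5214, -0.196, 0.1891]
eef_rot: [-0.0, 1.0, 0.0, 0.0]
ft_force: [-0.7, -0.4, 1.8]
width: 0.0436
grip_force: 16.0
```

{"op": "step_arm", "data": {
  "deltas": [
    [[0, 0, 0, 0, 0, -0.01, 0], [0, 0, 0, 0, 0, -0.03, 0], [0, 0, 0, 0, 0, -0.03, 0], [0, 0, 0, 0, 0.03, -0.03, 0], [0, 0, 0, -0.003, 0.08, -0.03, 0], [0, 0, 0, -0.006, 0.13, -0.03, 0], [0, 0, 0, -0.01, 0.18, -0.03, 0], [0, 0, 0, -0.012, 0.23, -0.03, 0], [0, 0, 0, -0.014, 0.28, -0.03, 0], [0, 0, 0, -0.016, 0.33, -0.03, 0], [0, 0, 0, -0.018, 0.38, -0.03, 0], [0, 0, 0, -0.02, 0.43, -0.03, 0], [0, 0, 0, -0.022, 0.48, -0.03, 0], [0, 0, 0, -0.022, 0.53, -0.03, 0], [0, 0, 0, -0.022, 0.57, -0.03, 0], [0, 0, 0, -0.022, 0.59, -0.02, 0], [0, 0, 0, -0.022, 0.59, 0, 0], [0, 0, 0, -0.022, 0.59, 0.02, 0], [0, 0, 0, -0.022, 0.59, 0.03, 0]]
  ]
}}

```text
time: 14.42
ee_pos: [0.5433, 0.3917, 0.1569]
eef_rot: [0.001, 1.0, -0.001, -0.001]
ft_force: [-0.2, 0.7, -0.4]
width: 0.0438
grip_force: 16.0
```

{"op": "step_arm", "data": {
  "deltas": [
    [[0, 0, 0, 0, 0, 0.03, 0], [0, 0, 0, 0, 0, 0.06, 0], [0, 0, 0, 0, 0, 0.08, 0], [0, 0, 0, 0, 0, 0.093, 0], [0, 0, 0, 0, 0, 0.1, 0], [0, 0, 0, 0, 0, 0.104, 0], [0, 0, 0, 0, 0, 0.106, 0], [0, 0, 0, 0, 0, 0.106, 0]]
  ]
}}

```text
time: 15.42
ee_pos: [0.5435, 0.3943, 0.0534]
eef_rot: [-0.0, 1.0, 0.0, 0.0]
ft_force: [-0.5, 0.4, -1.0]
width: 0.0439
grip_force: 16.0
```

```bash
python3 - <<'E'
from h import *
c=cams.camera('scene'); a=cv2.resize(c['img'][270:380,300:410,::-1],None,fx=4,fy=4,interpolation=cv2.INTER_CUBIC)
c=cams.camera('top'); b=cv2.resize(c['img'][140:250,110:190,::-1],None,fx=4,fy=4,interpolation=cv2.INTER_CUBIC)
cv2.imwrite('pics/d.png',np.hstack([a,b]))
E
```

```text
(no output)
```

View pics/d.png

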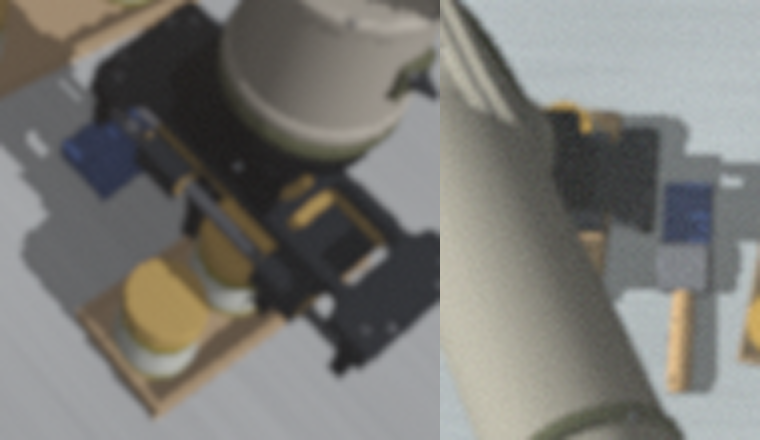

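jar_m is over the middle of tray_m, with a gap to the far fixed jar (crop ≈(165,310)). Lowering.

{"op": "step_arm", "data": {
  "deltas": [
    [[0, 0, 0, 0, 0, 0.002, 0], [0, 0, 0, 0, 0, 0.003, 0], [0, 0, 0, 0, 0, 0.004, 0], [0, 0, 0, 0, 0, 0.0045, 0], [0, 0, 0, 0, 0, 0.005, 0], [0, 0, 0, 0, 0, 0.0055, 0], [0, 0, 0, 0, 0, 0.0055, 0]]
  ]
}}

```text
time: 16.4
ee_pos: [0.5433, 0.3941, 0.0481]
eef_rot: [-0.0, 1.0, 0.0, 0.0]
ft_force: [-3.4, -1.7, 5.9]
width: 0.0433
grip_force: 16.0
```

{"op": "step_arm", "data": {
  "deltas": [
    [[0, 0, 0, 0, 0, -0.0005, 0], [0, 0, 0, 0, 0, -0.0005, 53], [0, 0, 0, 0, 0, -0.0005, 57], [0, 0, 0, 0, 0, -0.0005, 65], [0, 0, 0, 0, 0, -0.0005, 75], [0, 0, 0, 0, 0, -0.0005, 75], [0, 0, 0, 0, 0, -0.01, 75], [0, 0, 0, 0, 0, -0.04, 75], [0, 0, 0, 0, 0, -0.09, 75], [0, 0, 0, 0, 0, -0.15, 90], [0, 0, 0, 0, 0, -0.15, 100]]
  ]
}}

```text
time: 17.77
ee_pos: [0.5456, 0.3954, 0.2043]
eef_rot: [0.0, 1.0, 0.003, 0.004]
ft_force: [-0.0, 0.2, -0.5]
width: 0.0782
grip_force: 0.0
```

{"op": "step_arm", "data": {
  "deltas": [
    [[0, 0, 0, 0, -0.03, 0, 100], [0, 0, 0, 0.003, -0.08, 0, 100], [0, 0, 0, 0.006, -0.14, 0, 100], [0, 0, 0, 0.01, -0.2, 0, 100], [0, 0, 0, 0.013, -0.26, 0, 100], [0, 0, 0, 0.016, -0.32, 0, 100], [0, 0, 0, 0.018, -0.38, 0, 100], [0, 0, 0, 0.02, -0.44, 0, 100], [0, 0, 0, 0.022, -0.5, 0, 100], [0, 0, 0, 0.022, -0.55, 0, 100], [0, 0, 0, 0.022, -0.58, 0, 100], [0, 0, 0, 0.022, -0.59, 0, 100], [0, 0, 0, 0.022, -0.59, 0, 100], [0, 0, 0, 0.022, -0.59, 0, 100]]
  ]
}}

```text
time: 19.52
ee_pos: [0.5217, -0.1941, 0.1973]
eef_rot: [-0.001, 1.0, 0.0, -0.0]
ft_force: [0.3, 0.8, 0.7]
width: 0.0871
grip_force: 0.0
```

```bash
python3 - <<'E'
from h import *
c=cams.camera('scene'); a=cv2.resize(c['img'][290:380,310:400,::-1],None,fx=4,fy=4,interpolation=cv2.INTER_CUBIC)
b=cv2.resize(c['img'][110:200,170:260,::-1],None,fx=4,fy=4,interpolation=cv2.INTER_CUBIC)
cv2.imwrite('pics/e.png',np.hstack([a,b]))
E
```

```text
(no output)
```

View pics/e.png

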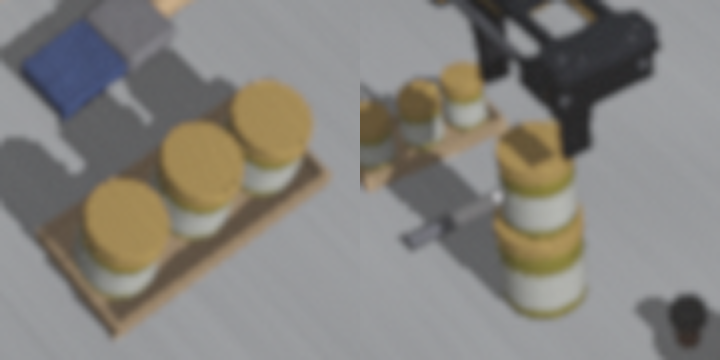

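jar_m stands mid-tray (left half, ≈(200,180)); jar_l and jar_xl are still stacked. Next is jar_l.

{"op": "step_arm", "data": {
  "deltas": [
    [[0, 0, 0, 0, -0.002, 0.03, 100], [0, 0, 0, 0, -0.002, 0.05, 100], [0, 0, 0, 0, -0.002, 0.0685, 100], [0, 0, 0, 0, -0.002, 0.0685, 100], [0, 0, 0, 0, -0.002, 0.0685, 78], [0, 0, 0, 0, -0.002, 0.0685, 70], [0, 0, 0, 0, -0.002, 0.0685, 66], [0, 0, 0, 0, -0.002, 0.0685, 63], [0, 0, 0, 0, -0.002, 0.0685, 60], [0, 0, 0, 0, -0.002, 0.0685, 50], [0, 0, 0, 0, -0.002, 0.0685, 0], [0, 0, 0, 0, -0.002, 0.0685, 0]]
  ],
  "squeeze": 22
}}

```text
time: 21.08
ee_pos: [0.5214, -0.1981, 0.1291]
eef_rot: [-0.0, 1.0, -0.0, 0.0]
ft_force: [0.1, -1.7, 1.5]
width: 0.0538
grip_force: 22.0
```

{"op": "step_arm", "data": {
  "deltas": [
    [[0, 0, 0, 0, 0, -0.01, 0], [0, 0, 0, 0, 0, -0.04, 0], [0, 0, 0, 0, 0, -0.04, 0], [0, 0, 0, 0, 0.03, -0.04, 0], [0, 0, 0, 0.003, 0.08, -0.04, 0], [0, 0, 0, 0.006, 0.13, -0.04, 0], [0, 0, 0, 0.01, 0.18, -0.04, 0], [0, 0, 0, 0.012, 0.23, -0.04, 0], [0, 0, 0, 0.014, 0.28, -0.04, 0], [0, 0, 0, 0.016, 0.33, -0.04, 0], [0, 0, 0, 0.016, 0.37, -0.04, 0], [0, 0, 0, 0.016, 0.398, -0.04, 0], [0, 0, 0, 0.016, 0.398, -0.04, 0], [0, 0, 0, 0.016, 0.398, -0.02, 0], [0, 0, 0, 0.016, 0.398, 0.01, 0], [0, 0, 0, 0.016, 0.398, 0.04, 0], [0, 0, 0, 0.016, 0.398, 0.06, 0], [0, 0, 0, 0.016, 0.398, 0.067, 0], [0, 0, 0, 0.016, 0.398, 0.07, 0], [0, 0, 0, 0.016, 0.398, 0.07, 0]]
  ]
}}

```text
time: 23.58
ee_pos: [0.5057, 0.2001, 0.0596]
eef_rot: [-0.0, 1.0, 0.0, 0.0]
ft_force: [-0.5, 1.0, -2.1]
width: 0.0533
grip_force: 22.0
```

```bash
python3 - <<'E'
from h import *
c=cams.camera('scene'); a=cv2.resize(c['img'][220:320,250:370,::-1],None,fx=4,fy=4,interpolation=cv2.INTER_CUBIC)
cv2.imwrite('pics/f.png',a)
E
```

```text
(no output)
```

View pics/f.png

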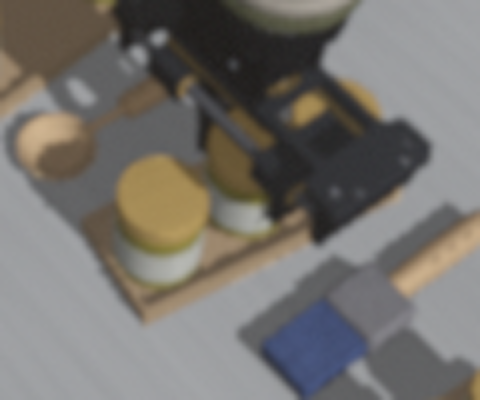

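jar_l hangs just above the tray floor with a gap to the fixed jar at ≈(160,215). Lowering to contact.

{"op": "step_arm", "data": {
  "deltas": [
    [[0, 0, 0, 0, 0.001, 0.002, 0], [0, 0, 0, 0, 0.001, 0.003, 0], [0, 0, 0, 0, 0.001, 0.004, 0], [0, 0, 0, 0, 0.001, 0.0045, 0], [0, 0, 0, 0, 0.001, 0.005, 0], [0, 0, 0, 0, 0.001, 0.0055, 0], [0, 0, 0, 0, 0.001, 0.0055, 0]]
  ]
}}

```text
time: 24.5
ee_pos: [0.5054, 0.2011, 0.0541]
eef_rot: [-0.0, 1.0, 0.0, -0.0]
ft_force: [-3.4, -1.1, 6.0]
width: 0.0532
grip_force: 22.0
```

{"op": "step_arm", "data": {
  "deltas": [
    [[0, 0, 0, 0, 0, -0.0005, 0], [0, 0, 0, 0, 0, -0.0005, 65], [0, 0, 0, 0, 0, -0.0005, 69], [0, 0, 0, 0, 0, -0.0005, 78], [0, 0, 0, 0, 0, -0.0005, 86], [0, 0, 0, 0, 0, -0.0005, 86], [0, 0, 0, 0, 0, -0.01, 86], [0, 0, 0, 0, 0, -0.04, 90], [0, 0, 0, 0, 0, -0.1, 100], [0, 0, 0, 0, 0, -0.1, 100], [0, 0, 0, -0.003, -0.05, -0.1, 100], [0, 0, 0, -0.006, -0.11, -0.1, 100], [0, 0, 0, -0.01, -0.17, -0.1, 100], [0, 0, 0, -0.013, -0.23, -0.1, 100], [0, 0, 0, -0.016, -0.29, -0.1, 100], [0, 0, 0, -0.016, -0.35, -0.1, 100], [0, 0, 0, -0.016, -0.385, -0.1, 100], [0, 0, 0, -0.016, -0.398, -0.1, 100], [0, 0, 0, -0.016, -0.398, -0.1, 100], [0, 0, 0, -0.016, -0.398, -0.1, 100]]
  ]
}}

```text
time: 27.0
ee_pos: [0.5218, -0.195, 0.1533]
eef_rot: [-0.001, 1.0, 0.0, -0.0]
ft_force: [0.1, 0.5, 0.3]
width: 0.087
grip_force: 0.0
```

```bash
python3 - <<'E'
from h import *
c=cams.camera('scene'); a=cv2.resize(c['img'][220:320,260:360,::-1],None,fx=4,fy=4,interpolation=cv2.INTER_CUBIC)
b=cv2.resize(c['img'][110:210,170:270,::-1],None,fx=4,fy=4,interpolation=cv2.INTER_CUBIC)
cv2.imwrite('pics/g.png',np.hstack([a,b]))
E
```

```text
(no output)
```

View pics/g.png

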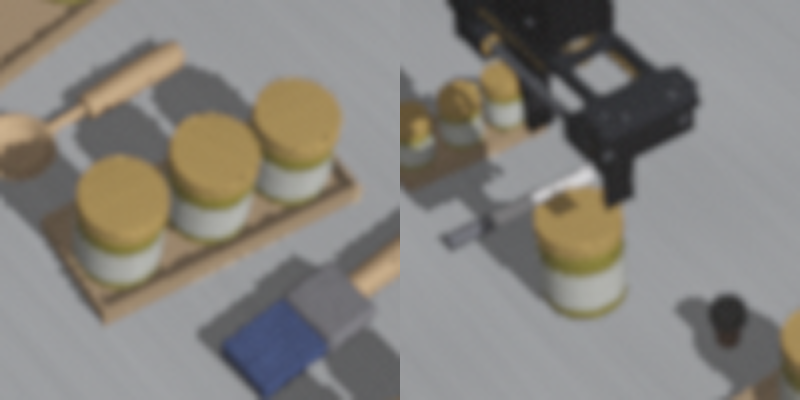

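jar_l is placed (left half, ≈(210,175)) and only jar_xl remains, lid at ≈(580,225). Descending on it.

{"op": "step_arm", "data": {
  "deltas": [
    [[0, 0, 0, 0, -0.002, 0.02, 100], [0, 0, 0, 0, -0.002, 0.04, 100], [0, 0, 0, 0, -0.002, 0.055, 100], [0, 0, 0, 0, -0.002, 0.07, 100], [0, 0, 0, 0, -0.002, 0.083, 100], [0, 0, 0, 0, -0.002, 0.0925, 100], [0, 0, 0, 0, -0.002, 0.0925, 100], [0, 0, 0, 0, -0.002, 0.0925, 88], [0, 0, 0, 0, -0.002, 0.0925, 81], [0, 0, 0, 0, -0.002, 0.0925, 77], [0, 0, 0, 0, -0.002, 0.0925, 74], [0, 0, 0, 0, -0.002, 0.0925, 71], [0, 0, 0, 0, -0.002, 0.0925, 60], [0, 0, 0, 0, -0.002, 0.0925, 0], [0, 0, 0, 0, -0.002, 0.0925, 0]]
  ],
  "squeeze": 30
}}

```text
time: 28.92
ee_pos: [0.5215, -0.1993, 0.0612]
eef_rot: [0.0, 1.0, -0.0, 0.0]
ft_force: [-0.3, -3.7, 4.3]
width: 0.0636
grip_force: 30.0
```

{"op": "step_arm", "data": {
  "deltas": [
    [[0, 0, 0, 0, 0, -0.01, 0], [0, 0, 0, 0, 0, -0.04, 0], [0, 0, 0, 0, 0, -0.08, 0], [0, 0, 0, 0, 0, -0.1, 0], [0, 0, 0, 0, 0.02, -0.1, 0], [0, 0, 0, 0, 0.06, -0.1, 0], [0, 0, 0, -0.001, 0.1, -0.1, 0], [0, 0, 0, -0.001, 0.14, -0.1, 0], [0, 0, 0, -0.001, 0.18, -0.1, 0], [0, 0, 0, -0.001, 0.203, -0.1, 0], [0, 0, 0, -0.001, 0.203, -0.1, 0], [0, 0, 0, -0.001, 0.203, -0.08, 0], [0, 0, 0, -0.001, 0.203, -0.05, 0], [0, 0, 0, -0.001, 0.203, -0.025, 0], [0, 0, 0, -0.001, 0.203, -0.014, 0], [0, 0, 0, -0.001, 0.203, -0.009, 0], [0, 0, 0, -0.001, 0.203, -0.009, 0]]
  ]
}}

```text
time: 31.05
ee_pos: [0.5226, 0.004, 0.0705]
eef_rot: [0.0, 1.0, 0.0, 0.0]
ft_force: [0.1, 0.5, -3.6]
width: 0.0636
grip_force: 30.0
```

```bash
python3 - <<'E'
from h import *
c=cams.camera('scene'); a=cv2.resize(c['img'][160:270,190:320,::-1],None,fx=4,fy=4,interpolation=cv2.INTER_CUBIC)
cv2.imwrite('pics/i.png',a)
E
```

```text
(no output)
```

View pics/i.png

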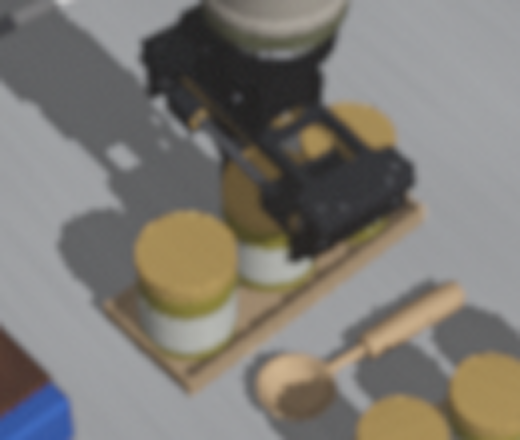

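jar_xl hangs inside tray_xl, between and clear of the fixed jars (≈(185,280) and (350,130)). Lowering to contact, expected at TCP z ≈0.064.

{"op": "step_arm", "data": {
  "deltas": [
    [[0, 0, 0, 0, 0.001, 0.002, 0], [0, 0, 0, 0, 0.001, 0.004, 0], [0, 0, 0, 0, 0.001, 0.005, 0], [0, 0, 0, 0, 0.001, 0.0055, 0], [0, 0, 0, 0, 0.001, 0.006, 0], [0, 0, 0, 0, 0.001, 0.0065, 0], [0, 0, 0, 0, 0.001, 0.0065, 0]]
  ]
}}

```text
time: 31.98
ee_pos: [0.5224, 0.0051, 0.0642]
eef_rot: [-0.0, 1.0, 0.0, 0.0]
ft_force: [-4.9, 0.1, 7.2]
width: 0.0632
grip_force: 30.0
```

{"op": "step_arm", "data": {
  "deltas": [
    [[0, 0, 0, 0, 0, -0.0005, 0], [0, 0, 0, 0, 0, -0.0005, 77], [0, 0, 0, 0, 0, -0.0005, 82], [0, 0, 0, 0, 0, -0.0005, 90], [0, 0, 0, 0, 0, -0.0005, 97], [0, 0, 0, 0, 0, -0.0005, 97], [0, 0, 0, 0, 0, -0.01, 97], [0, 0, 0, 0, 0, -0.04, 97], [0, 0, 0, 0, 0, -0.09, 97], [0, 0, 0, 0, 0, -0.15, 97], [0, 0, 0, 0, -0.05, -0.2, 97], [0, 0, 0, 0, -0.1, -0.23, 97], [0, 0, 0, 0, -0.14, -0.23, 97], [0, 0, 0, 0, -0.15, -0.23, 97], [0, 0, 0, 0, -0.15, -0.23, 97], [0, 0, 0, 0, -0.15, -0.23, 97]]
  ]
}}

```text
time: 33.98
ee_pos: [0.5226, -0.1432, 0.2932]
eef_rot: [-0.001, 1.0, 0.0, -0.0]
ft_force: [-0.1, 0.7, 0.4]
width: 0.0843
grip_force: 0.0
```

```bash
python3 - <<'E'
from h import *
c=cams.camera('scene'); a=cv2.resize(c['img'][100:390,140:410,::-1],None,fx=2,fy=2,interpolation=cv2.INTER_CUBIC)
cv2.imwrite('pics/j.png',a)
E
```

```text
(no output)
```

View pics/j.png

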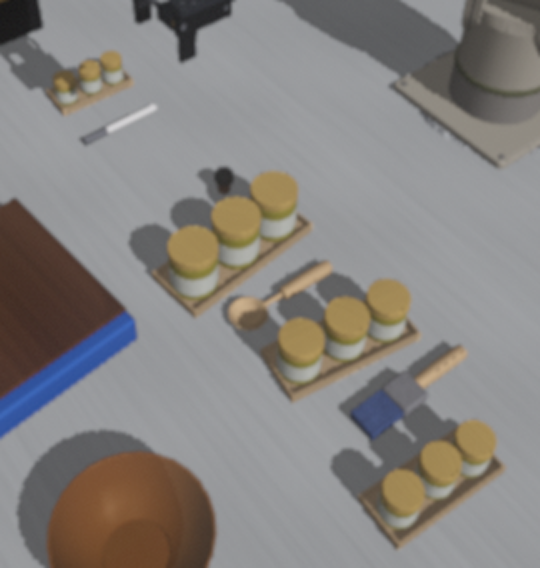

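All four jars stand upright in the middle of their own trays (≈(90,75), (237,230), (345,325) and (440,465)), and the gripper is clear.

```bash
python3 -c "
from bench import r
print(r.close_job())"
```

```text
the job is handed in; nothing more can be done
None
```

I put all four jars back upright in the empty middle places of their own trays and handed the job in at about 34 s of the 115 s allowed; no verdict was returned.

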